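# Open the clamps and draw the press piston to its inspection band

### The job

Free the piston of the sample press: turn both orange clamp knobs counterclockwise (seen from above) to their end stops, in either order, leaving the piston seated meanwhile. Then take the piston by its yellow grip and ease it straight up out of its snug bore, without forcing it sideways, until the whole red band on the rod shows above the press but none of the blue band does, and finish while holding it there for the seal check: the program ends with the piston still in the gripper and drawn partway. Never draw the rod right out of the bore, and leave the other things on the bench where they are.

Things in the scene. Friction and masses are not known exactly. Their poses are not given: they have to be found in the camera images.
- press: Sample press fixed to the bench: pale grey metal block 100 (x) x 250 (y) x 95 mm high with a blue face plate on each long side, on a white base plate 130 x 280 x 12 mm. Origin at the centre of its underside on the bench, z up, y along its long side. It may stand turned about the vertical.
- bore_mouth (a point): Centre of the mouth of the press's vertical bore, in the middle of the block's top, 95 mm above the bench; axes as the press. The bore is 25 mm wide and 88 mm deep.
- piston: Loose steel piston, 0.25 to 0.5 kg, in the bore. Origin on its axis at the underside of its flange, which rests on the block's top: the origin's height above the bore mouth is the distance drawn out (0 when seated). z up along the rod. Flange 60 mm across, 8 mm thick; rod below it 24 mm thick, 82 mm long, 0.5 mm clearance all round. Only weight and contact friction resist drawing it.
- piston_red (a point): Point on the rod's axis at the lower edge of its red band, 42 mm below the flange's underside. The red band runs from 30 to 42 mm below the flange, the blue band from 58 to 68 mm; both are hidden in the bore while the piston is seated.
- piston_grip (a point): Centre point to pinch in the yellow grip block on top of the piston, 42 mm above the flange's underside. The block is 24 mm (x) x 40 mm (y) x 34 mm high, from 22 to 56 mm above the flange's underside, on a neck 16 mm thick. Axes as the piston, which may be turned in the bore: pinch across x.
- clamp_left (a joint): Angle of the swing clamp on the press's +y side, 85 mm from the bore. 0 = its steel tongue points at the piston and lies over the flange, which it holds down; grows counterclockwise seen from above to the end stop at 1.3 rad, tongue clear. Friction about 0.06 N m, stays where it is left. Starts at 0 to 0.25.
- clamp_right (a joint): The same for the swing clamp on the press's -y side, 85 mm from the bore: also counterclockwise from 0 to the stop at 1.3 rad, starts at 0 to 0.25.
- clamp_left_knob (a point): Point on the left clamp's turning axis at gripping height, 40 mm above the block's top. The orange knob is an upright bar 46 x 14 mm, from 16.5 to 52.5 mm above the block's top. The point turns with it: x lies along the bar, the way the tongue points (68 mm from the axis, 16 mm wide, just below the bar); pinch the bar across y, 14 mm.
- clamp_right_knob (a point): The same point and axes on the right clamp's orange knob.
- seal_tray: White tray 70 x 110 x 18 mm with black seal rings, lying near the press's far (+x) side; leave it. Origin under its centre.
- wrench: Steel wrench 150 mm long lying near the press's robot (-x) side; leave it. Origin under its middle.
- amber_bottle: Amber bottle, 64 mm across, 130 mm high; leave it. Origin under its centre.
- red_jar: White jar with red cap, 64 mm across, 90 mm high; leave it. Origin under its centre.
- beaker: Glass beaker, 70 mm across, 90 mm high; leave it. Origin under its centre.
- tube_rack: Blue tube rack 100 x 200 mm, 68 mm high with tubes; leave it. Origin under its centre.
- notebook: Blue notebook 150 x 210 x 14 mm; leave it. Origin under its centre.

How it is judged (in metres and radians):
On the way, in this order (a step that is already met when the one before it is completed fails the run):
1. both clamp knobs are at their end stops (past 1.2 of 1.3 rad) while the piston is still seated (less than 8 mm up) (value of joint each of clamp_left, clamp_right above 1.2 rad and z of piston in the frame of bore_mouth below 0.008 m), for 0.2 s.
2. the piston is drawn 41 to 59 mm, so the red band shows and the blue does not, straight in its bore, held by the fingers (z of piston in the frame of bore_mouth between 0.041 and 0.059 m and angle between the z axis of piston and the z axis of press, either way round below 0.06 rad and x of piston in the frame of bore_mouth between -0.004 and 0.004 m and y of piston in the frame of bore_mouth between -0.004 and 0.004 m and contact force between the fingers and piston above 2 N), for 0.5 s.
At the end, for the whole second after the job is handed in: The fingers hold the piston at rest (under 20 mm/s) drawn 41 to 59 mm out of the bore, on the bore's axis within 4 mm and 0.06 rad, pressing on the press with less than 35 N; both clamps are still past 1.2 rad (all of step 2 and value of joint each of clamp_left, clamp_right above 1.2 rad and contact force between piston and press below 35 N and linear speed of piston below 0.02 m/s); the arm keeps its last pose, push and grip.
It fails at once if the rod is drawn right out of the bore (80 mm) (z of piston in the frame of bore_mouth above 0.08 m).
It fails at once if the piston is forced against the press with more than 60 N (contact force between piston and press above 60 N).
It fails at once if another thing on the bench is moved more than 25 mm (distance of any of seal_tray, wrench, amber_bottle, red_jar, beaker, tube_rack, notebook from where it was at the start of the episode above 0.025 m).
It fails at once if a standing container is tipped over (angle between any of amber_bottle, red_jar, beaker's own z axis and vertical above 0.5 rad).
It also fails if it takes over 59 s, if anything falls off the work surface, if the arm or the gripper's body presses on something with over 40 N, if the wrist force passes 120 N, or if a joint passes its speed limit or range.

### The arm

A 7-joint arm with a two-finger parallel gripper is mounted at the origin on the work surface. World frame = base frame: x ahead of the robot, y to its left, z up, the work surface at z = 0. Lengths are in mm, angles in rad, forces in N, time in s.
With the tool pointing down it reaches from about 400 to 900 mm from the base axis. Payload 5.5 kg.
Tool frame: the origin (TCP) lies at the very end of the fingers, on their centre line; the grasp point (between the pads) lies 19 mm behind it; z points along the fingers, y is the line along which they close (so a half turn about z gives the same grasp; the last joint's range is limited). The gripper opens to 92 mm and grips with 3 to 60 N. Pads are 19 mm wide; open, the fingers measure 130 mm over their backs; the gripper's body (75 mm by 190 mm) begins 47 mm behind the grasp point.
Start: joints at [-0.907, 0.501, -0.427, 1.55, 0.221, 1.138, -0.21], TCP at [253.564, 598.502, 226.729] pointing down, gripper open.
Joint ranges: [-2.88, 2.88], [-0.31, 2.03], [-1.54, 1.56], [0.2, 2.42], [-1.41, 4.55], [0.19, 2.02], [-2.57, 2.57]. Speed limits (rad/s): [2.57, 2.57, 3.14, 3.14, 3.14, 3.14, 3.14].

### API

Orientations are given as a unit quaternion [w, x, y, z].
In Python, from rig import telemetry, cams, bot gives the robot as it stands. The module is installed in compiled form; this text tells all that it offers.
- The arm moves only by the tool step_arm, never from a script. Its argument "commands" is a list of rows, each a list of 3 entries, a list of its own where there are three numbers: the shift along the tool's x, y, z scaled (see below), then the turn, a rotation vector about the tool's x, y, z scaled (see below), then the opening, from 0 (shut) to 1 (fully open). A call has 1 to 20 rows; each row shifts and turns the commanded pose from where the row before left it, along the tool's axes as they then stand; what a row does not reach is not made up. The controller multiplies each number of a shift by 200 mm and each number of a turn by 60 degrees. A row lasts 1/10 s, in which the tool goes at most 50 mm and 8.59 degrees, less where a joint would pass 70% of its speed; a pose out of reach is approached as far as the arm can. A call with a number of a shift or a turn outside -1 to 1 is refused whole. A call with a gripper value outside its range is refused whole. The fingers move at their own pace and stop on an object; "squeeze" is the grip in N (left out, the last holds). Time passes only in rows, so rows that do not move let the fingers close. It gives the time, the measured TCP pose, the force, the opening and the grip force at its end, in the units of the state.
- telemetry.observe(): the state, without advancing time (a new reading comes with each control period).
- cams.get_image(name): name is "side" or "top"; returns a dict with "image" (384x512x3 uint8, red, green, blue), "K" (3x3 intrinsics, pixels), "view" (4x4, takes a point from world to camera coordinates). Camera axes: x right, y down, z forward; pixel columns grow to the right and rows downward; lengths in mm; the calibration is good to about 2 mm. A picture is of the moment at which its call begins. There is no depth.
- bot.close_job(): hands the job in; it is judged then, once.
The state is a dict: "time": time; "joints": joint angles; "joint_velocities": joint speeds; "joint_efforts": joint torques, N m; "eef_pos": TCP position; "ee_rot": TCP orientation; "force": force on the tool from outside, world axes, zero at the start; "moment": the same for the moment, N m; "finger_gap": finger opening in mm; "grasp_force": force on a finger pad.
Only numpy, scipy, OpenCV 4.12 (cv2) and the standard library are available. Lean on these libraries where they do the work, as an engineer would, in place of code of your own. Each camera call takes 0.05 s, during which the arm holds its last target. There are 200 camera calls.

## Working session

There is one attempt and no reset: what is moved stays moved. The work goes in short steps, Python scripts to look and compute and a tool call to move; the robot and the scene stay as the last step left them, time stands still between calls to the robot, and variables do not carry over. Pictures are saved under pics/ and viewed, at most 10 in all, crops included, and the job is handed in when it is done.

Besides the shell and the picture viewer there is one more tool, called after ">>>" as name(argument=value, ...), one argument or row to a line, values as JSON. step_arm: Moves the arm, as the interface text tells. Shifts and turns lie within -1 to 1; 1 stands for 200 mm of shift or 60 degrees of turn. Its arguments: {"type":"object","properties":{"commands":{"type":"array","items":{"type":"array"}},"squeeze":{"type":"number"}},"required":["commands"]}

```bash
mkdir -p pics
python3 - <<'E'
from rig import telemetry,cams
import cv2,numpy as np
s=telemetry.observe()
for k in ("time","eef_pos","ee_rot","force","finger_gap"): print(k,s[k])
for n in("side","top"):
    d=cams.get_image(n); cv2.imwrite(f"pics/{n}0.png",d["image"][:,:,::-1]); np.savez(f"{n}.npz",K=d["K"],view=d["view"]); print(n,d["K"],d["view"])
E
```

```text
time 0.0
eef_pos [253.37100902 597.81754144 225.6722707 ]
ee_rot [-2.31182741e-04  1.99037639e-01  9.79991360e-01 -9.48153845e-04]
force [-0.07354221  0.58858931 -0.67837793]
finger_gap 91.60730623782554
side [[406.94034556   0.         258.46694303]
 [  0.         406.94034556 189.78672537]
 [  0.           0.           1.        ]] [[ 9.69832309e-01 -2.43721610e-01  5.00698289e-03 -5.05246994e+02]
 [-1.79285594e-01 -7.27040403e-01 -6.62773663e-01  1.31836419e+02]
 [ 1.65172543e-01  6.41881632e-01 -7.48803046e-01  1.34855390e+03]
 [ 0.00000000e+00  0.00000000e+00  0.00000000e+00  1.00000000e+00]]
top [[371.81345542   0.         256.84038452]
 [  0.         371.81345542 186.38922155]
 [  0.           0.           1.        ]] [[ 8.40766409e-02 -9.96441505e-01  5.95362386e-03 -6.68313028e+01]
 [-9.73820372e-01 -8.34313576e-02 -2.11454705e-01  5.00293054e+02]
 [ 2.11198963e-01  1.19806411e-02 -9.77369665e-01  1.36758661e+03]
 [ 0.00000000e+00  0.00000000e+00  0.00000000e+00  1.00000000e+00]]
```

Run:
```python
import cv2
a=cv2.imread("pics/side0.png");b=cv2.imread("pics/top0.png")
cv2.imwrite("pics/both.png",cv2.resize(cv2.vconcat([a,b]),None,fx=.78,fy=.78))
```

```text
(no output)
```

View pics/both.png

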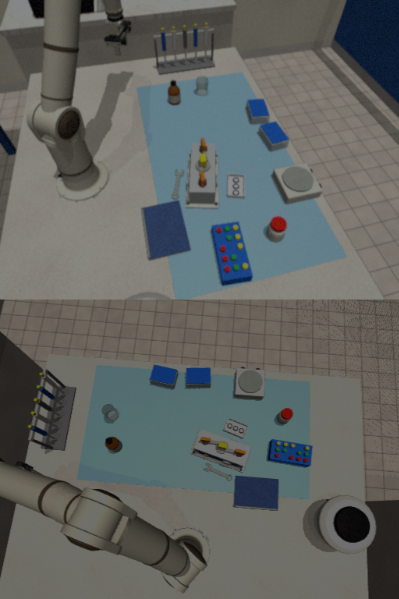

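The press is near side (260,224) and top (284,190), with the yellow grip between the two orange knobs. Next I'll enlarge both.

Run:
```python
import cv2
a=cv2.imread("pics/side0.png")[165:270,220:310];b=cv2.imread("pics/top0.png")[150:225,235:335]
cv2.imwrite("pics/cs.png",cv2.resize(a,None,fx=5.5,fy=5.5,interpolation=cv2.INTER_CUBIC))
cv2.imwrite("pics/ct.png",cv2.resize(b,None,fx=8,fy=8,interpolation=cv2.INTER_CUBIC))
```

```text
(no output)
```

View pics/cs.png

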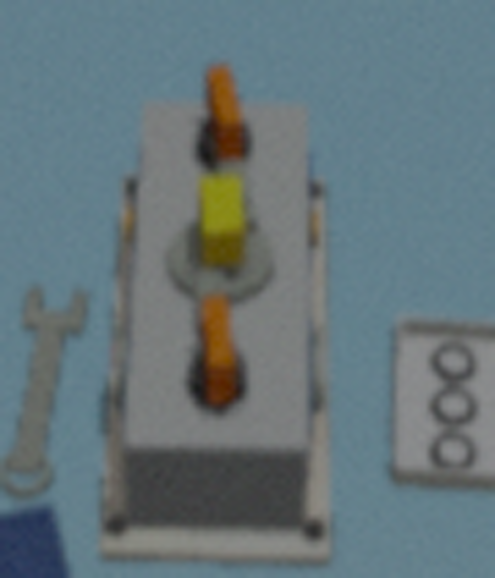

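View pics/ct.png

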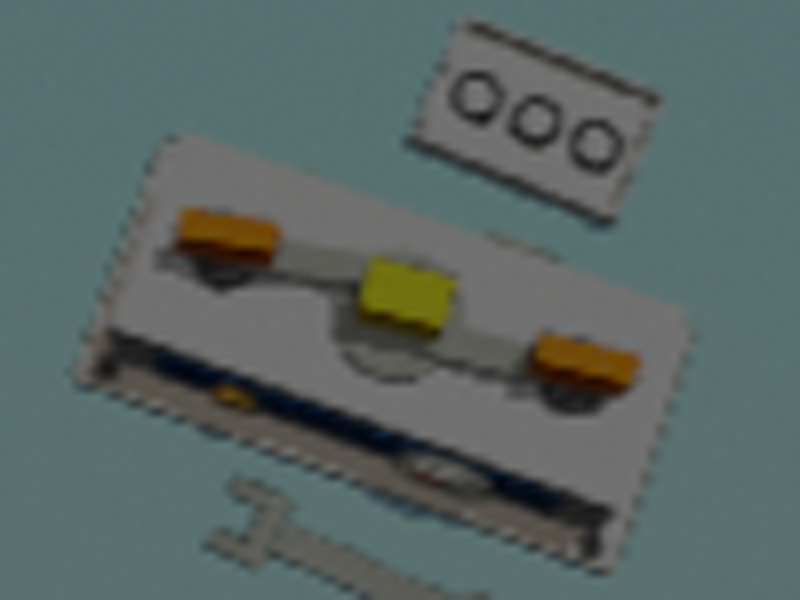

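The side crop (x5.5, offset 220,165) shows the knob tops at about (224,96) and (219,332), the grip top at (222,207), and the block-top corners at (143,102), (307,104), (308,447) and (125,447). The top crop (x8, offset 235,150) shows the knob tops at (229,231) and (587,358), the grip top at (408,290), and the block corners at (175,135), (690,300), (610,510) and (115,330).

```bash
cat > h.py <<'E'
import numpy as np
from scipy.optimize import least_squares
C={n:np.load(f"{n}.npz") for n in("side","top")}
def proj(n,p):
    q=(C[n]["view"]@np.c_[np.atleast_2d(p),np.ones(len(np.atleast_2d(p)))].T)[:3]
    u=C[n]["K"]@q; return (u[:2]/u[2]).T
def tri(s,t):
    return least_squares(lambda p:np.r_[proj("side",p)[0]-s,proj("top",p)[0]-t],[600,0,100])
S=lambda p:(np.array(p,float)+.5)/5.5-.5+[220,165]
T=lambda p:(np.array(p,float)+.5)/8-.5+[235,150]
E
python3 - <<'E'
from h import *
P=dict(kl=((224,96),(229,231)),grip=((222,207),(408,290)),kr=((219,332),(587,358)),
 FL=((307,104),(175,135)),FR=((308,447),(690,300)),NR=((125,447),(610,510)),NL=((143,102),(115,330)))
for k,(s,t) in P.items():
    r=tri(S(s),T(t)); print(k,r.x.round(1),"res px",r.fun.round(2))
sc=[P[k] for k in("FL","FR","NR","NL")]
# pose fit with known sizes: block corners z=95, knob tops z=147.5, grip top z=151
loc=np.array([[50,125,95],[50,-125,95],[-50,-125,95],[-50,125,95],[0,85,147.5],[0,-85,147.5],[0,0,151]])
ks=("FL","FR","NR","NL","kl","kr","grip")
def W(v,l): c,s=np.cos(v[2]),np.sin(v[2]); return l@np.array([[c,s,0],[-s,c,0],[0,0,1]])+[v[0],v[1],0]
f=lambda v:np.r_[(proj("side",W(v,loc))-S([P[k][0] for k in ks])).ravel(),(proj("top",W(v,loc))-T([P[k][1] for k in ks])).ravel()]
r=least_squares(f,[600,0,-.2]);print(r.x,r.fun.reshape(2,-1,2).round(1))
v=r.x
print(W(v,loc).round(1))
# directions: long edges of faces at height, from pixels
def back(n,px,z):
    c=C[n];R=c["view"][:3,:3];o=-R.T@c["view"][:3,3];d=R.T@np.linalg.solve(c["K"],[*px,1]);return o+d*(z-o[2])/d[2]
def ang(n,f,a,b,z): d=back(n,f(b),z)-back(n,f(a),z);return np.degrees(np.arctan2(d[1],d[0])).round(1),np.linalg.norm(d).round(1)
print("press yaw dir(y axis)",ang("top",T,(690,300),(175,135),95),ang("side",S,(308,447),(307,104),95))
print("kl",ang("top",T,(183,210),(280,225),147.5),ang("side",S,(207,66),(217,127),147.5))
print("kr",ang("top",T,(638,355),(542,336),147.5),ang("side",S,(209,368),(204,296),147.5))
print("grip y",ang("top",T,(457,280),(371,257),151),ang("top",T,(445,325),(360,297),151),ang("side",S,(243,235),(240,176),151),ang("side",S,(203,238),(203,178),151))
E
```

```text
kl [514.9 -45.6 146.8] res px [ 0.03 -0.01 -0.    0.03]
grip [ 493.6 -127.2  148.2] res px [ 0.22 -0.08 -0.02  0.27]
kr [ 470.7 -208.7  146.4] res px [ 0.04 -0.02 -0.    0.06]
FL [573.6 -16.7  93.2] res px [-0.35  0.13  0.04 -0.42]
FR [ 508.5 -260.5  100.7] res px [ 0.62 -0.22 -0.06  0.83]
NR [ 413.1 -230.4   90. ] res px [-0.11  0.04  0.01 -0.15]
NL [476.1   2.9  99.9] res px [-0.25  0.08  0.02 -0.29]
[ 4.92955940e+02 -1.26553196e+02 -2.61318557e-01] [[[-0.2  0.2]
  [ 0.7  0.8]
  [-0.1  0.2]
  [-0.3  0.1]
  [-0.1 -0.4]
  [ 0.1 -0.3]
  [-0.  -0.8]]

 [[ 0.6 -0.5]
  [-0.4  1. ]
  [ 1.3 -0.1]
  [-1.1 -0.3]
  [-0.3 -0. ]
  [ 0.  -0.1]
  [-0.2  0.3]]]
[[ 573.6  -18.7   95. ]
 [ 509.  -260.2   95. ]
 [ 412.4 -234.4   95. ]
 [ 476.9    7.1   95. ]
 [ 514.9  -44.4  147.5]
 [ 471.  -208.7  147.5]
 [ 493.  -126.6  151. ]]
press yaw dir(y axis) (np.float64(76.6), np.float64(251.6)) (np.float64(74.4), np.float64(248.3))
kl (np.float64(-94.1), np.float64(44.0)) (np.float64(-97.2), np.float64(48.2))
kr (np.float64(83.4), np.float64(43.3)) (np.float64(79.2), np.float64(47.2))
grip y (np.float64(79.5), np.float64(39.6)) (np.float64(76.2), np.float64(39.6)) (np.float64(77.7), np.float64(42.4)) (np.float64(76.1), np.float64(43.0))
```

The measurements agree with the text: knob tops about 147, grip top about 148 to 151, knob spacing 170. The press yaw is −15° and the grip y axis is near 77.5°. The left bar points to about −95.5° (0.16 rad) and the right to about 81.5° (0.11 rad). I'll turn the tool first so that tool y points to about −5.5°.

>>> step_arm(
  commands=[
    [[0,0,0],[0,0,0.134],1],
    [[0,0,0],[0,0,0.134],1],
    [[0,0,0],[0,0,0.134],1],
    [[0,0,0],[0,0,0.134],1],
    [[0,0,0],[0,0,0.134],1],
    [[0,0,0],[0,0,0.134],1],
    [[0,0,0],[0,0,0.134],1],
    [[0,0,0],[0,0,0.134],1],
    [[0,0,0],[0,0,0.134],1],
    [[0,0,0],[0,0,0],1],
  ],
  squeeze=20,
)

```text
time: 1.1
eef_pos: [253.4, 598.2, 226.2]
ee_rot: [0.0, 0.74, 0.673, -0.0]
force: [-0.1, 0.7, -0.4]
finger_gap: 91.7
grasp_force: 0.0
```

```bash
cat > go.py <<'E'
import sys,numpy as np
from rig import telemetry
from scipy.spatial.transform import Rotation as R
s=telemetry.observe(); q=np.array(s["ee_rot"]); r=R.from_quat(q[[1,2,3,0]]); M=r.as_matrix()
print("t",s["time"],"pos",np.round(s["eef_pos"],1),"yaw of y",np.degrees(np.arctan2(M[1,1],M[0,1])).round(2),"z",M[:,2].round(4),"F",np.round(s["force"],1),"gap",round(s["finger_gap"],1),"grip",round(float(np.max(s["grasp_force"])),1),"j",np.round(s["joints"],2))
if len(sys.argv)>3:
    d=np.array(sys.argv[1:4],float)-s["eef_pos"]; print("shift units total (tool)",(M.T@d/200).round(4))
E
python3 go.py 515 -45 227
```

```text
t 1.1 pos [253.4 598.2 226.2] yaw of y -5.38 z [-1.e-04 -1.e-03 -1.e+00] F [-0.1  0.7 -0.4] gap 91.7 grip 0.0 j [-1.09  0.47 -0.17  1.56  0.08  1.12 -1.37]
shift units total (tool) [-3.0789e+00  1.6040e+00 -9.0000e-04]
```

>>> step_arm(
  commands=[
    [[-0.171,0.089,0],[0,0,0],1],
    [[-0.171,0.089,0],[0,0,0],1],
    [[-0.171,0.089,0],[0,0,0],1],
    [[-0.171,0.089,0],[0,0,0],1],
    [[-0.171,0.089,0],[0,0,0],1],
    [[-0.171,0.089,0],[0,0,0],1],
    [[-0.171,0.089,0],[0,0,0],1],
    [[-0.171,0.089,0],[0,0,0],1],
    [[-0.171,0.089,0],[0,0,0],1],
    [[-0.171,0.089,0],[0,0,0],1],
    [[-0.171,0.089,0],[0,0,0],1],
    [[-0.171,0.089,0],[0,0,0],1],
    [[-0.171,0.089,0],[0,0,0],1],
    [[-0.171,0.089,0],[0,0,0],1],
    [[-0.171,0.089,0],[0,0,0],1],
    [[-0.171,0.089,0],[0,0,0],1],
    [[-0.171,0.089,0],[0,0,0],1],
    [[-0.171,0.089,0],[0,0,0],1],
    [[0,0,0],[0,0,0],1],
    [[0,0,0],[0,0,0],1],
  ],
)

```text
time: 3.1
eef_pos: [515.2, -45.0, 226.3]
ee_rot: [-0.0, 0.739, 0.674, -0.0]
force: [-0.7, 0.7, -0.7]
finger_gap: 91.7
grasp_force: 0.0
```

```bash
python3 go.py 515 -45 118
```

```text
t 3.1 pos [515.2 -45.  226.3] yaw of y -5.29 z [-1.e-03 -1.e-04 -1.e+00] F [-0.7  0.7 -0.7] gap 91.7 grip 0.0 j [-0.17  0.24  0.24  1.9  -0.07  1.01  0.  ]
shift units total (tool) [ 1.000e-04 -7.000e-04  5.416e-01]
```

>>> step_arm(
  commands=[
    [[0,0,0.135],[0,0,0],0.6],
    [[0,0,0.135],[0,0,0],0.6],
    [[0,0,0.135],[0,0,0],0.6],
    [[0,0,0.07],[0,0,0],0.6],
    [[0,0,0.065],[0,0,0],0.6],
    [[0,0,0],[0,0,0],0.6],
    [[0,0,0],[0,0,0],0],
    [[0,0,0],[0,0,0],0],
    [[0,0,0],[0,0,0],0],
    [[0,0,0],[0,0,0],0],
    [[0,0,0],[0,0,0],0],
    [[0,0,0],[0,0,0],0],
  ],
)

```text
time: 4.3
eef_pos: [515.5, -44.2, 119.0]
ee_rot: [-0.0, 0.739, 0.674, 0.0]
force: [-0.5, -0.9, 2.0]
finger_gap: 13.7
grasp_force: 20.0
```

```bash
python3 go.py 515 -45 118
```

```text
t 4.3 pos [515.5 -44.2 119. ] yaw of y -5.32 z [ 1.e-04  1.e-04 -1.e+00] F [-0.5 -0.9  2. ] gap 13.7 grip 20.0 j [-0.15  0.38  0.22  1.99 -0.12  0.78  0.05]
shift units total (tool) [-0.0043 -0.0021  0.0049]
```

>>> step_arm(
  commands=[
    [[0,0,0],[0,0,-0.133],0],
    [[0,0,0],[0,0,-0.133],0],
    [[0,0,0],[0,0,-0.133],0],
    [[0,0,0],[0,0,-0.133],0],
    [[0,0,0],[0,0,-0.133],0],
    [[0,0,0],[0,0,-0.133],0],
    [[0,0,0],[0,0,-0.133],0],
    [[0,0,0],[0,0,-0.12],0],
    [[0,0,0],[0,0,0],0],
    [[0,0,0],[0,0,0],0],
  ],
)

```text
time: 5.3
eef_pos: [516.3, -43.8, 119.0]
ee_rot: [0.001, 0.279, 0.96, 0.0]
force: [2.0, 1.8, 0.5]
finger_gap: 13.8
grasp_force: 20.0
```

```bash
python3 go.py; python3 -c "
from rig import telemetry;print(telemetry.observe()['moment'])"
```

```text
t 5.3 pos [516.3 -43.8 119. ] yaw of y 57.56 z [ 1.5e-03  6.0e-04 -1.0e+00] F [2.  1.8 0.5] gap 13.8 grip 20.0 j [ 0.05  0.38 -0.02  1.98  0.01  0.78  1.03]
[ 0.40723263 -0.43794118  0.09062481]
```

>>> step_arm(
  commands=[
    [[0,0,0],[0,0,-0.03],0],
    [[0,0,0],[0,0,-0.03],0],
    [[0,0,0],[0,0,0],0],
    [[0,0,0],[0,0,0],0],
  ],
)

```text
time: 5.7
eef_pos: [516.4, -43.9, 119.0]
ee_rot: [0.001, 0.248, 0.969, 0.0]
force: [5.1, 3.2, -0.6]
finger_gap: 14.1
grasp_force: 20.5
```

```bash
python3 go.py; python3 -c "
from rig import telemetry;print(telemetry.observe()['moment'])"
```

```text
t 5.7 pos [516.4 -43.9 119. ] yaw of y 61.28 z [ 1.9e-03  5.0e-04 -1.0e+00] F [ 5.1  3.2 -0.6] gap 14.1 grip 20.5 j [ 0.06  0.38 -0.03  1.98  0.02  0.78  1.09]
[ 0.53779537 -0.94169335 -0.51120391]
```

The moment jumped, so the left knob is at its stop. Next: release, rise, and turn back for the right knob.

>>> step_arm(
  commands=[
    [[0,0,0],[0,0,0],0.4],
    [[0,0,0],[0,0,0],0.4],
    [[0,0,0],[0,0,0],0.4],
    [[0,0,-0.1],[0,0,0],0.4],
    [[0,0,-0.15],[0,0,0],0.4],
    [[0,0,-0.15],[0,0,0],0.4],
    [[0,0,0],[0,0,0.13],0.6],
    [[0,0,0],[0,0,0.13],0.6],
    [[0,0,0],[0,0,0.13],0.6],
    [[0,0,0],[0,0,0.13],0.6],
    [[0,0,0],[0,0,0.13],0.6],
    [[0,0,0],[0,0,0.13],0.6],
    [[0,0,0],[0,0,0.13],0.6],
    [[0,0,0],[0,0,0.13],0.6],
    [[0,0,0],[0,0,0.13],0.6],
    [[0,0,0],[0,0,0],0.6],
    [[0,0,0],[0,0,0],0.6],
  ],
)

```text
time: 7.4
eef_pos: [515.0, -44.2, 198.5]
ee_rot: [-0.0, 0.758, 0.652, -0.0]
force: [-0.2, 0.7, 0.0]
finger_gap: 55.3
grasp_force: 0.0
```

```bash
python3 go.py 471 -208.7 199
```

```text
t 7.4 pos [515.  -44.2 198.5] yaw of y -8.65 z [-1.e-03 -2.e-04 -1.e+00] F [-0.2  0.7  0. ] gap 55.3 grip 0.0 j [-0.1   0.27  0.16  1.93 -0.05  0.95 -0.07]
shift units total (tool) [-0.8461 -0.0938 -0.0022]
```

>>> step_arm(
  commands=[
    [[-0.17,-0.019,0],[0,0,0],0.6],
    [[-0.17,-0.019,0],[0,0,0],0.6],
    [[-0.17,-0.019,0],[0,0,0],0.6],
    [[-0.17,-0.019,0],[0,0,0],0.6],
    [[-0.166,-0.018,0],[0,0,0],0.6],
    [[0,0,0],[0,0,0],0.6],
    [[0,0,0.1],[0,0,0],0.6],
    [[0,0,0.1],[0,0,0],0.6],
    [[0,0,0.1],[0,0,0],0.6],
    [[0,0,0.1],[0,0,0],0.6],
    [[0,0,0],[0,0,0],0.6],
    [[0,0,0],[0,0,0],0],
    [[0,0,0],[0,0,0],0],
    [[0,0,0],[0,0,0],0],
    [[0,0,0],[0,0,0],0],
    [[0,0,0],[0,0,0],0],
    [[0,0,0],[0,0,0],0],
  ],
)

```text
time: 9.1
eef_pos: [470.3, -208.4, 119.0]
ee_rot: [-0.0, 0.76, 0.65, -0.0]
force: [-0.7, 1.9, 2.5]
finger_gap: 14.0
grasp_force: 20.0
```

```bash
python3 go.py 471 -208.7 118
```

```text
t 9.1 pos [ 470.3 -208.4  119. ] yaw of y -8.87 z [-9.e-04  4.e-04 -1.e+00] F [-0.7  1.9  2.5] gap 14.0 grip 20.0 j [ 0.17  0.38  0.24  2.   -0.12  0.78  0.32]
shift units total (tool) [-0.001   0.0038  0.0052]
```

>>> step_arm(
  commands=[
    [[0,0,0],[0,0,-0.133],0],
    [[0,0,0],[0,0,-0.133],0],
    [[0,0,0],[0,0,-0.133],0],
    [[0,0,0],[0,0,-0.133],0],
    [[0,0,0],[0,0,-0.133],0],
    [[0,0,0],[0,0,-0.133],0],
    [[0,0,0],[0,0,-0.133],0],
    [[0,0,0],[0,0,-0.133],0],
    [[0,0,0],[0,0,-0.06],0],
    [[0,0,0],[0,0,-0.05],0],
    [[0,0,0],[0,0,0],0],
    [[0,0,0],[0,0,0],0],
  ],
)

```text
time: 10.3
eef_pos: [471.5, -207.9, 119.0]
ee_rot: [0.001, 0.246, 0.969, 0.0]
force: [1.1, 3.2, 2.3]
finger_gap: 14.2
grasp_force: 20.4
```

```bash
python3 go.py; python3 -c "
from rig import telemetry;print(telemetry.observe()['moment'])"
```

```text
t 10.3 pos [ 471.5 -207.9  119. ] yaw of y 61.48 z [ 1.2e-03  6.0e-04 -1.0e+00] F [1.1 3.2 2.3] gap 14.2 grip 20.4 j [ 0.39  0.37 -0.03  1.99  0.01  0.78  1.42]
[ 0.61238282 -0.33082786 -0.46422413]
```

>>> step_arm(
  commands=[
    [[0,0,0],[0,0,0],0.4],
    [[0,0,0],[0,0,0],0.4],
    [[0,0,0],[0,0,0],0.4],
    [[0,0,-0.1],[0,0,0],0.4],
    [[0,0,-0.15],[0,0,0],0.4],
    [[0,0,-0.2],[0,0,0],0.4],
    [[0,0,0],[0,0,0.137],0.6],
    [[0,0,0],[0,0,0.137],0.6],
    [[0,0,0],[0,0,0.137],0.6],
    [[0,0,0],[0,0,0.137],0.6],
    [[0,0,0],[0,0,0.137],0.6],
    [[0,0,0],[0,0,0.137],0.6],
    [[0,0,0],[0,0,0.137],0.6],
    [[0,0,0],[0,0,0.137],0.6],
    [[0,0,0],[0,0,0.137],0.6],
    [[-0.2,0,0],[0,0,0],0.6],
    [[-0.2,0,0],[0,0,0],0.6],
    [[-0.2,0,0],[0,0,0],0.6],
    [[0,0,0],[0,0,0],0.6],
    [[0,0,0],[0,0,0],0.6],
  ],
)

```text
time: 12.3
eef_pos: [444.1, -326.6, 208.3]
ee_rot: [-0.0, 0.78, 0.625, -0.0]
force: [0.1, -0.1, -0.1]
finger_gap: 54.8
grasp_force: 0.0
```

```bash
python3 go.py 493.2 -127 199
python3 - <<'E'
from rig import cams
import cv2
a=cams.get_image("side")["image"][:,:,::-1];b=cams.get_image("top")["image"][:,:,::-1]
a=cv2.resize(a[165:270,220:310],None,fx=5,fy=5,interpolation=3);b=cv2.resize(b[150:225,235:335],None,fx=7,fy=7,interpolation=3)
cv2.imwrite("pics/s1.png",a);cv2.imwrite("pics/t1.png",b)
E
```

```text
t 12.3 pos [ 444.1 -326.6  208.3] yaw of y -12.58 z [-1.e-03  2.e-04 -1.e+00] F [ 0.1 -0.1 -0.1] gap 54.8 grip 0.0 j [ 0.4   0.32  0.22  1.84 -0.08  1.    0.44]
shift units total (tool) [1.0278 0.0224 0.0466]
```

View pics/t1.png

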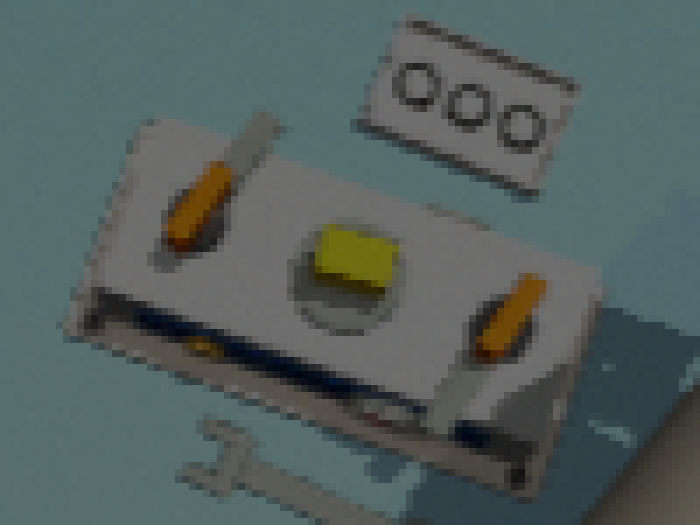

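View pics/s1.png

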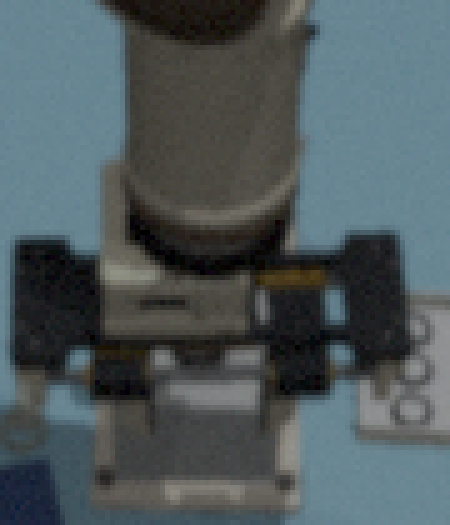

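The top view shows both tongues swung clear at the stops and the piston seated, with the grip top unchanged at about pixel (286,186). Next I move above the grip.

>>> step_arm(
  commands=[
    [[0.17,0.004,0],[0,0,0],0.6],
    [[0.17,0.004,0],[0,0,0],0.6],
    [[0.17,0.004,0],[0,0,0],0.6],
    [[0.17,0.004,0],[0,0,0],0.6],
    [[0.17,0.004,0],[0,0,0],0.6],
    [[0.18,0.003,0],[0,0,0],0.6],
    [[0,0,0],[0,0,0],0.6],
    [[0,0,0],[0,0,0],0.6],
  ],
)

```text
time: 13.2
eef_pos: [494.0, -123.0, 208.7]
ee_rot: [-0.0, 0.778, 0.629, 0.0]
force: [-1.0, -0.0, -0.0]
finger_gap: 55.2
grasp_force: 0.0
```

```bash
python3 go.py 493.3 -126.6 118.5
```

```text
t 13.2 pos [ 494.  -123.   208.7] yaw of y -12.11 z [-1.e-04  4.e-04 -1.e+00] F [-1. -0. -0.] gap 55.2 grip 0.0 j [ 0.1   0.24  0.11  1.93 -0.03  0.97  0.01]
shift units total (tool) [-0.0186  0.0005  0.4511]
```

>>> step_arm(
  commands=[
    [[-0.017,0,0],[0,0,0],0.6],
    [[0,0,0.12],[0,0,0],0.6],
    [[0,0,0.12],[0,0,0],0.6],
    [[0,0,0.1],[0,0,0],0.6],
    [[0,0,0.06],[0,0,0],0.6],
    [[0,0,0.05],[0,0,0],0.6],
    [[0,0,0],[0,0,0],0.6],
    [[0,0,0],[0,0,0],0.6],
  ],
)

```text
time: 14.0
eef_pos: [493.4, -129.2, 119.1]
ee_rot: [0.0, 0.78, 0.626, 0.0]
force: [-0.0, 0.3, 0.4]
finger_gap: 55.4
grasp_force: 0.0
```

```bash
python3 go.py 493.3 -126.6 118.5
```

```text
t 14.0 pos [ 493.4 -129.2  119.1] yaw of y -12.43 z [ 5.e-04 -2.e-04 -1.e+00] F [-0.   0.3  0.4] gap 55.4 grip 0.0 j [ 0.12  0.36  0.1   2.01 -0.05  0.77  0.03]
shift units total (tool) [ 0.0125 -0.0033  0.0032]
```

It was still settling earlier, so I'll correct by 2.5 mm and then close.

>>> step_arm(
  commands=[
    [[0.012,-0.002,0],[0,0,0],0.6],
    [[0,0,0],[0,0,0],0.6],
    [[0,0,0],[0,0,0],0.6],
    [[0,0,0],[0,0,0],0],
    [[0,0,0],[0,0,0],0],
    [[0,0,0],[0,0,0],0],
    [[0,0,0],[0,0,0],0],
    [[0,0,0],[0,0,0],0],
    [[0,0,0],[0,0,0],0],
  ],
  squeeze=30,
)

```text
time: 14.9
eef_pos: [493.0, -126.3, 118.7]
ee_rot: [-0.0, 0.779, 0.627, -0.0]
force: [-0.7, 0.5, 0.4]
finger_gap: 24.0
grasp_force: 29.7
```

```bash
python3 go.py 493.3 -126.6 118.5; python3 -c "
from rig import telemetry;print(telemetry.observe()['moment'])"
```

```text
t 14.9 pos [ 493.  -126.3  118.7] yaw of y -12.4 z [-4.e-04  1.e-04 -1.e+00] F [-0.7  0.5  0.4] gap 24.0 grip 29.7 j [ 0.11  0.36  0.1   2.01 -0.05  0.77  0.03]
shift units total (tool) [-0.0013  0.0017  0.0009]
[-0.10203459  0.20515346  0.0771357 ]
```

Gripped at 24.0 mm with hardly any side force. I'll draw 10 mm first.

>>> step_arm(
  commands=[
    [[0,0,-0.01],[0,0,0],0],
    [[0,0,-0.01],[0,0,0],0],
    [[0,0,-0.01],[0,0,0],0],
    [[0,0,-0.01],[0,0,0],0],
    [[0,0,-0.01],[0,0,0],0],
    [[0,0,0],[0,0,0],0],
    [[0,0,0],[0,0,0],0],
  ],
)

```text
time: 15.6
eef_pos: [493.2, -126.3, 128.8]
ee_rot: [0.0, 0.779, 0.627, 0.0]
force: [0.3, 0.0, -3.6]
finger_gap: 23.9
grasp_force: 29.7
```

```bash
python3 go.py; python3 -c "
from rig import telemetry;print(telemetry.observe()['moment'])"
```

```text
t 15.6 pos [ 493.2 -126.3  128.8] yaw of y -12.41 z [ 1.e-04  0.e+00 -1.e+00] F [ 0.3  0.  -3.6] gap 23.9 grip 29.7 j [ 0.11  0.35  0.1   2.   -0.05  0.79  0.03]
[-0.10470195  0.05956012 -0.00733483]
```

It carries only the weight (3.6 N), with no side force. I'll draw another 40 mm.

>>> step_arm(
  commands=[
    [[0,0,-0.012],[0,0,0],0],
    [[0,0,-0.012],[0,0,0],0],
    [[0,0,-0.012],[0,0,0],0],
    [[0,0,-0.012],[0,0,0],0],
    [[0,0,-0.012],[0,0,0],0],
    [[0,0,-0.012],[0,0,0],0],
    [[0,0,-0.012],[0,0,0],0],
    [[0,0,-0.012],[0,0,0],0],
    [[0,0,-0.012],[0,0,0],0],
    [[0,0,-0.012],[0,0,0],0],
    [[0,0,-0.012],[0,0,0],0],
    [[0,0,-0.012],[0,0,0],0],
    [[0,0,-0.012],[0,0,0],0],
    [[0,0,-0.012],[0,0,0],0],
    [[0,0,-0.012],[0,0,0],0],
    [[0,0,-0.012],[0,0,0],0],
    [[0,0,-0.007],[0,0,0],0],
    [[0,0,0],[0,0,0],0],
    [[0,0,0],[0,0,0],0],
    [[0,0,0],[0,0,0],0],
  ],
)

```text
time: 17.6
eef_pos: [493.2, -126.3, 168.4]
ee_rot: [-0.0, 0.779, 0.627, -0.0]
force: [1.1, 0.1, -3.9]
finger_gap: 23.7
grasp_force: 29.7
```

```bash
python3 go.py
python3 - <<'E'
from rig import cams,telemetry
import cv2
print(telemetry.observe()['moment'])
a=cams.get_image("side")["image"][:,:,::-1];b=cams.get_image("top")["image"][:,:,::-1]
a=cv2.resize(a[165:270,220:310],None,fx=5,fy=5,interpolation=3);b=cv2.resize(b[150:225,235:335],None,fx=7,fy=7,interpolation=3)
a=cv2.copyMakeBorder(a,0,0,0,0,0);b=cv2.resize(b,(a.shape[1]*3//4,a.shape[1]*3//4*b.shape[0]//b.shape[1]))
b=cv2.copyMakeBorder(b,0,a.shape[0]-b.shape[0],0,0,cv2.BORDER_CONSTANT)
cv2.imwrite("pics/f.png",cv2.convertScaleAbs(cv2.hconcat([a,b]),alpha=1.5))
E
```

```text
t 17.6 pos [ 493.2 -126.3  168.4] yaw of y -12.4 z [-1.e-04  0.e+00 -1.e+00] F [ 1.1  0.1 -3.9] gap 23.7 grip 29.7 j [ 0.1   0.29  0.11  1.97 -0.04  0.88  0.02]
[-0.11973074  0.13416531 -0.03626599]
```

View pics/f.png

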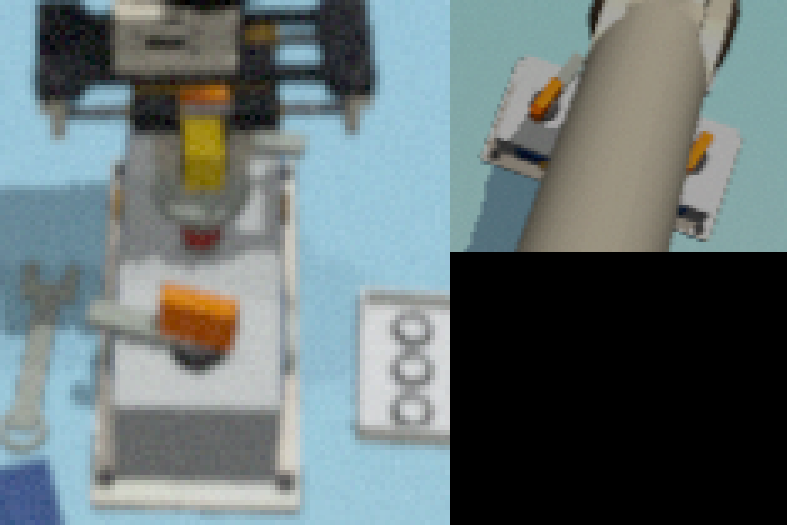

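The side view shows the red band at crop (200,237) just above the block and no blue; both tongues are clear. I'll check the draw height against the red band's projected position before handing in.

Run:
```python
from h import *
for d in (42,46,50,54,58):
    # rod front faces the side camera (toward -y): 12 mm; flange rim 30 mm
    o=-C["side"]["view"][:3,:3].T@C["side"]["view"][:3,3];u=o[:2]-[493.2,-126.3];u/=np.linalg.norm(u)
    P=lambda r,z:((proj("side",[493.2+u[0]*r,-126.3+u[1]*r,z])[0]-[220,165]+.5)*5-.5).round(0)
    print(d,"flange rim under",P(30,95+d),"red low",P(12,95+d-42),"block",P(12,95))
```

```text
42 flange rim under [201. 237.] red low [201. 256.] block [201. 256.]
46 flange rim under [201. 233.] red low [201. 252.] block [201. 256.]
50 flange rim under [201. 229.] red low [201. 248.] block [201. 256.]
54 flange rim under [201. 224.] red low [201. 244.] block [201. 256.]
58 flange rim under [201. 220.] red low [201. 240.] block [201. 256.]
```

The red band spans about 229 to 247, which matches a draw of about 50 mm. Handing in.

```bash
python3 -c "
from rig import bot;print(bot.close_job())"
```

```text
the job is handed in; nothing more can be done
None
```

I turned both clamp knobs to their end stops, drew the piston about 50 mm straight up with the red band showing and the blue hidden, and handed in the job with it still held in the gripper; the verdict was not shown.

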